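Clamp the condenser lens and lock the clamp knob

ROBOT

A 6-joint arm with a two-finger parallel gripper is mounted at the origin on the work surface. World frame = base frame: x ahead of the robot, y to its left, z up, the work surface at z = 0. Lengths are in m, angles in rad, forces in N, time in s.
With the tool pointing down it reaches from about 0.35 to 0.85 m from the base axis. Payload 8.1 kg.
Tool frame: the origin (TCP) lies midway between the tips of the shut fingers; the grasp point (between the pads) lies 19 mm behind it; z points along the fingers, y is the line along which they close (so a half turn about z gives the same grasp; the last joint's range is limited). The gripper opens to 93 mm and grips with 3 to 60 N. Pads are 15 mm wide; open, the fingers measure 128 mm over their backs; the gripper's body (75 mm by 188 mm) begins 65 mm behind the grasp point.
Start: joints at [-0.085, 0.13, 1.488, -0, 1.523, -0.085], TCP at [0.6, 0, 0.193] pointing down, gripper open.
Joint ranges: [-2.96, 2.96], [-0.89, 2.26], [0.02, 2.5], [-1.34, 4.48], [0, 2.73], [-2.66, 2.66]. Speed limits (rad/s): [2.39, 2.39, 2.79, 3.14, 3.14, 3.14].

INTERFACE

Orientations are given as a rotation vector (axis times angle).
In Python, from plant import read_state, read_camera, camera_model, close_job gives the robot as it stands. The module is installed in compiled form; this text tells all that it offers.
- The arm moves only by the tool carry_out, never from a script. Its argument "moves" is a list of rows, each an object of numbers: "jaw": the finger opening in m, from 0 to 0.093; "dx", "dy", "dz": the shift along the tool's x, y, z in m; "yaw": the turn about the tool's z in rad. In form: [{"jaw": .., "dx": .., "dy": .., "dz": .., "yaw": ..}, ...]. A call has 1 to 8 rows; each row shifts and turns the commanded pose from where the row before left it, along the tool's axes as they then stand; what a row does not reach is not made up. A row lasts 1/8 s, in which the tool goes at most 62.5 mm and 10.7 degrees, less where a joint would pass 70% of its speed; a pose out of reach is approached as far as the arm can. A call is refused whole if a number of a shift passes 0.0625 or a number of a turn 0.188, either way. A call with a gripper value outside its range is refused whole. The fingers move at their own pace and stop on an object; "grip_force" is the grip in N (left out, the last holds). Time passes only in rows, so rows that do not move let the fingers close. It gives the time, the measured TCP pose, the force, the opening and the grip force at its end, in the units of the state.
- read_state(): the state, without advancing time (a new reading comes with each control period).
- read_camera(name): name is "scene" or "side" or "wrist"; returns the picture (480x640x3 uint8, red, green, blue); there is no depth.
- camera_model(name): a dict with "camera_matrix" (3x3 intrinsics, pixels), "view" (4x4, takes a point from world to camera coordinates). Camera axes: x right, y up, looking along -z (the intrinsics and any distortion apply to the point x, -y, -z); pixel columns grow to the right and rows downward; lengths in m; the calibration is good to about 2 mm. The wrist camera is an equidistant fisheye: a pixel r from the principal point sees the ray r / f radians off the axis. A picture is of the moment at which its call begins: read the wrist's pose just before it. camera_model takes no time and is no camera call; for the wrist camera it gives the pose at the moment of the call.
- close_job(): hands the job in; it is judged then, once.
The state is a dict: "t": time; "q": joint angles; "dq": joint speeds; "joint_torque": joint torques, N m; "tool_pos": TCP position; "orientation": TCP orientation; "force": force on the tool from outside, world axes, zero at the start; "wrist_torque": the same for the moment, N m; "opening": finger opening in m; "gripper_force": force on a finger pad.
Only numpy, scipy, OpenCV 4.12 (cv2) and the standard library are available. Lean on these libraries where they do the work, as an engineer would, in place of code of your own. Each camera call takes 0.05 s, during which the arm holds its last target. There are 200 camera calls.

TASK

Clamp the smoked lens in the lamp housing: turn the brass wing knob on the sloping panel clockwise until its nose points at the long black index line, which closes the jaws on the lens. Then slide the steel fork lock along its rails fully home over the knob, so that the knob stays locked on its mark. Do not touch the lens, and leave the other things on the desk where they are.

Things in the scene. Friction and masses are not known exactly. Their poses are not given: they have to be found in the camera images.
- housing: Beige metal lamp housing, 246 deep (x) x 270 wide (y) mm, fixed; place and yaw (up to 0.3 rad) vary. Origin: centre of its underside; x away from the robot at yaw 0, y left. A 42 mm front lip, then a panel sloping up from x=-126, z=42 mm at 25 degrees for 150 mm to a flat deck at z=105 mm (x=10..120 mm). Things on the deck are up to 24 mm high.
- knob_axis (a point): Where the knob's axis meets the sloping panel, at (-58, -55, 73.3) mm in the housing's frame. Axes of the panel: x up the slope, y left along the panel, z out of the panel (25 degrees from vertical, leaning towards the robot), which is the knob's axis. A tool that turns the knob should point along -z of this frame.
- mark (a point): Long black index line (14 x 4 mm) on the panel, centred 40 mm from the knob's axis in -y of the panel frame, i.e. on the side away from the lock. Same axes as knob_axis. Short black ticks round the knob are only a scale.
- knob_grip (a point): Centre of the brass knob's wing, on its axis, 27 mm out of the panel. Turns with the knob: y along the wing, -y to the nose, z out of the panel. The wing is a bar 12 mm thick (x), 44 mm long (y), 6 to 36 mm out of the panel, on a skirt 46 mm wide, 6 mm high. Grip across the 12 mm, fingertips 8 mm or more out of the panel. On the mark the wing lies along the panel's y.
- knob_nose (a point): Tip of the pointed nose at one end of the wing, 30 mm from the axis, 4.5 mm out of the panel; a black line runs along the top of this half of the wing (the other half is plain). Same axes as knob_grip.
- knob (a joint): Knob angle, rad: 0 with the nose on the index line, positive anticlockwise as seen looking at the panel. Starts at 1.75 to 2.6; turning clockwise lowers it. Stops at -0.25 and 2.9. Stiff (0.07 N m friction), stays where it is left; more resistance from about 0.08 rad down, as the jaws press on the lens.
- lock (a joint): Travel of the fork lock, m: 0 parked as at the start, 0.060 fully home against its stop over the knob. Slides along -y of the panel; about 3 N friction, stays where it is left. From about 0.046 m on the fork straddles the wing; if the wing is more than about 0.09 rad off the mark a prong runs on to it, which feels hard: it jams or drags the knob.
- lock_tab (a point): Grip point of the lock's black tab, 41 mm out of the panel, axes of the panel. Tab 26 (x) x 12 (y) mm, 22 to 51 mm out, on a steel carriage 38 x 32 mm, 23 mm high. Tab to knob axis in +y: 120 mm parked, 60 mm home. Two round prongs, 8 mm thick, 16 mm apart inside, 13 to 21 mm out of the panel, reach towards the knob and end 52 mm from the tab's middle.
- lens: Smoked glass condenser lens, a disc 52 mm across and 14 mm thick, loose, lying flat on the housing's deck between two steel fences and two aluminium jaws. Origin: centre of its underside, z up. Starts up to 4 mm to the left or right of the clamp's centre; the jaws centre it. Fragile: not to be touched by the robot.
- clamp_center (a point): Centre of the clamp on the housing's deck, at (65, -55, 105) mm in the housing's frame, axes of the housing. Both jaws move 4 mm per rad of the knob along y, symmetric about it, and are closed on the lens at the mark.
- fuse_holder: Bystander: red plastic fuse holder, 52 x 22 x 24 mm, loose on the deck's left part. Origin at its underside.
- screw_cup: Bystander: small steel cup, 34 mm across, 22 mm high, loose on the deck left of the clamp. Origin at its underside.
- switch_panel: Bystander: cream rocker switch panel, 120 x 75 x 53 mm, fixed on the desk right of the housing. Origin at its underside.
- tray: Bystander: steel tool tray, 260 x 150 x 30 mm, fixed on the desk left of the housing, with a screwdriver and a brush in it. Origin at its underside.
- screwdriver: Bystander: screwdriver lying in the tray.
- brush: Bystander: brush lying in the tray.
- loupe: Bystander: black loupe, 48 mm across, 45 mm high, loose on the desk to the right.

How it is judged:
By the outcome, as a careful person would: the job done as asked, in the order asked, and still so for the second after the job is handed in, with the robot touching nothing.
It also fails if it takes over 58 s, if anything falls off the work surface, if the arm or the gripper's body presses on something with over 40 N, if the wrist force passes 120 N, or if a joint passes its speed limit or range.

## Working session

There is one attempt and no reset: what is moved stays moved. The work goes in short steps, Python scripts to look and compute and a tool call to move; the robot and the scene stay as the last step left them, time stands still between calls to the robot, and variables do not carry over. Pictures are saved under pics/ and viewed, at most 10 in all, crops included, and the job is handed in when it is done.

Besides the shell and the picture viewer there is one more tool, called by a JSON object that holds its "fn" and its "kwargs". carry_out: Moves the arm, as the interface text tells. Its arguments: {"type":"object","properties":{"moves":{"type":"array","items":{"type":"object","properties":{"jaw":{"type":"number"},"dx":{"type":"number"},"dy":{"type":"number"},"dz":{"type":"number"},"yaw":{"type":"number"}}}},"grip_force":{"type":"number"}},"required":["moves"]}

```bash
mkdir -p pics
python3 - <<'E'
from plant import *
import cv2,numpy as np
s=read_state();print(s['t'],s['tool_pos'],s['orientation'],s['opening'])
for n in ['scene','side','wrist']:
    m=camera_model(n);print(n,{k:np.round(v,4).tolist() if not isinstance(v,str) else v for k,v in m.items()})
    cv2.imwrite(f'pics/{n}0.png',read_camera(n)[:,:,::-1])
E
```

```text
0.0 [5.99382587e-01 5.05935465e-05 1.92188658e-01] [-2.22044096e+00 -2.22045374e+00  1.88977358e-03] 0.09294389646177856
scene {'camera_matrix': [[462.83, 0.0, 320.8733], [0.0, 462.83, 239.0761], [0.0, 0.0, 1.0]], 'view': [[0.2057, 0.9786, 0.0071, -0.176], [-0.8081, 0.1657, 0.5653, 0.4379], [0.552, -0.122, 0.8248, -1.2426], [0.0, 0.0, 0.0, 1.0]]}
side {'camera_matrix': [[600.7611, 0.0, 331.4407], [0.0, 600.7611, 234.6497], [0.0, 0.0, 1.0]], 'view': [[-0.7982, -0.6024, 0.0067, 0.5386], [0.3493, -0.4538, 0.8198, -0.2759], [-0.4908, 0.6567, 0.5726, -0.8717], [0.0, 0.0, 0.0, 1.0]]}
wrist {'camera_matrix': [[371.6483, 0.0, 317.7816], [0.0, 371.6483, 235.5132], [0.0, 0.0, 1.0]], 'view': [[1.0, 0.0001, -0.003, -0.5975], [-0.0008, 0.967, -0.2549, 0.0307], [0.0029, 0.2549, 0.967, -0.3916], [0.0, 0.0, 0.0, 1.0]]}
```

View pics/scene0.png

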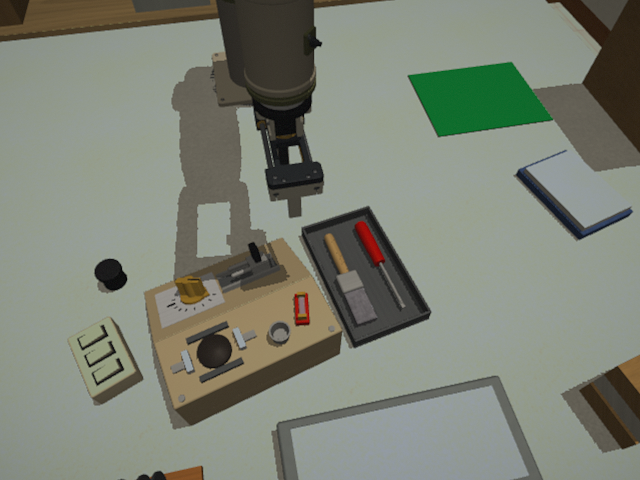

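View pics/wrist0.png

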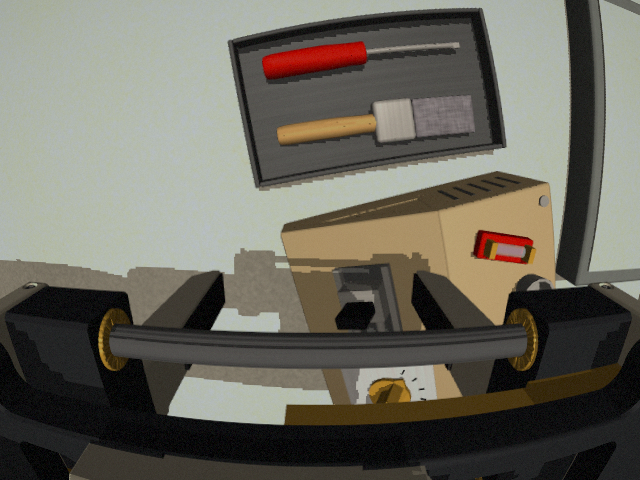

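The scene picture shows the housing at about (145–340, 240–420), the knob at (188,290), the lock tab at (254,252), and the lens at (214,350). I'll enlarge it and add the side view to measure.

Run:
```python
import cv2
a=cv2.imread('pics/scene0.png')[230:430,130:350]
cv2.imwrite('pics/scene0c.png',cv2.resize(a,None,fx=3,fy=3,interpolation=cv2.INTER_CUBIC))
```

```text
(no output)
```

View pics/scene0c.png

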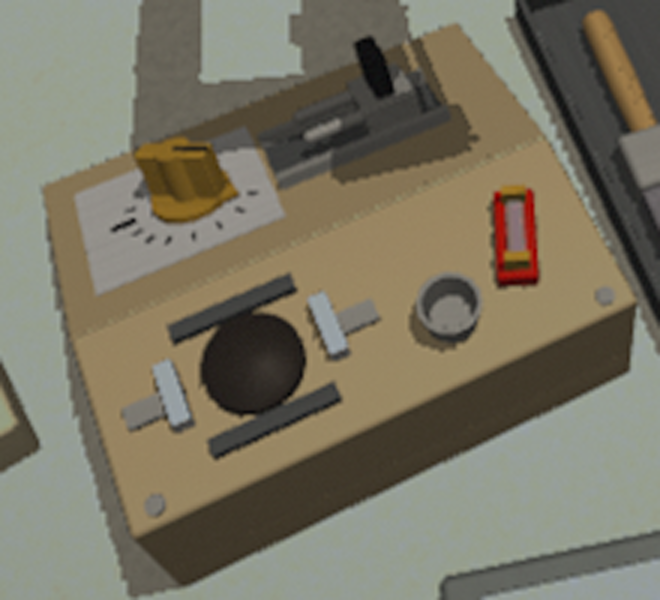

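View pics/side0.png

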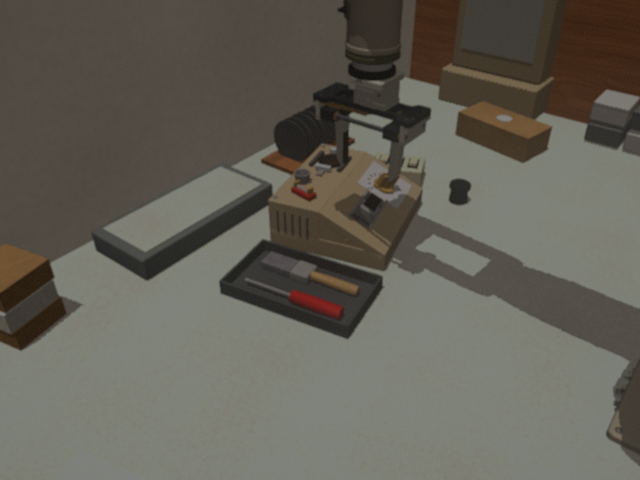

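The crop gives me these positions:
- **Housing corners:** rear (133,537) and (634,303), deck edge (75,338) and (540,140), front lip (43,187) and (460,25).
- **Knob and mark:** index line at (124,226), nose tip near (238,190).
- **Lock:** tab top at (368,45).

The side view is coarser. Next is a fit of the housing pose.

```bash
cat > h.py <<'E'
import numpy as np
from scipy.optimize import least_squares
from plant import *
c,s=np.cos(np.radians(25)),np.sin(np.radians(25))
Rp=np.array([[c,0,-s],[0,1,0],[s,0,c]])   # panel->housing
K0=np.array([-.058,-.055,.0733])
def panel(p): return K0+Rp@np.array(p,float)
def world(h,pose):
    x,y,a=pose; h=np.atleast_2d(h)
    return np.c_[x+h[:,0]*np.cos(a)-h[:,1]*np.sin(a), y+h[:,0]*np.sin(a)+h[:,1]*np.cos(a), h[:,2]]
def proj(w,m):
    p=(m['view']@np.c_[w,np.ones(len(w))].T)[:3]; p=np.array([p[0],-p[1],-p[2]])
    if m.get('fish'):
        r=np.hypot(p[0],p[1]); th=np.arctan2(r,p[2]); p=np.array([p[0]/r*th,p[1]/r*th,np.ones_like(r)])
    q=m['camera_matrix']@p; return (q[:2]/q[2]).T
def wing(th,r,out):   # nose direction point, panel frame
    return [r*np.sin(th),-r*np.cos(th),out]
E
python3 - <<'E'
from h import *
m=camera_model('scene')
H=[(.123,-.135,.105),(.123,.135,.105),(.010,-.135,.105),(.010,.135,.105),(-.126,-.135,.042),(-.126,.135,.042),panel((0,-.040,0)),panel((0,.120,.051))]
px=np.array([(133,537),(634,303),(75,338),(540,140),(43,187),(460,25),(124,226),(368,45)])/3+[130,230]
H=np.array(H)
f=lambda p:(proj(world(H,p),m)-px).ravel()
r=least_squares(f,[.6,-.1,.2],loss='soft_l1');print(r.x);print(r.fun.reshape(-1,2).round(1).tolist())
P=r.x
for th in np.arange(1.7,2.7,.1):
    q=(proj(world([panel(wing(th,.03,.0045)),panel(wing(th,.022,.036)),panel(wing(th,-.022,.036))],P),m)-[130,230])*3
    print(round(th,1),q.round().tolist())
print('knob grip',world(panel((0,0,.027)),P),'tab',world(panel((0,.12,.041)),P))
E
```

```text
[ 0.71759498 -0.11419967  0.25223912]
[[-0.2, 2.3], [2.8, 0.7], [-1.9, -0.2], [2.5, -1.7], [-0.7, -1.4], [-1.1, -1.9], [0.3, -0.2], [0.1, 0.4]]
1.7 [[208.0, 217.0], [185.0, 166.0], [161.0, 130.0]]
1.8 [[213.0, 214.0], [189.0, 164.0], [158.0, 132.0]]
1.9 [[218.0, 212.0], [192.0, 162.0], [154.0, 134.0]]
2.0 [[222.0, 208.0], [196.0, 160.0], [151.0, 136.0]]
2.1 [[227.0, 205.0], [199.0, 158.0], [148.0, 138.0]]
2.2 [[230.0, 202.0], [201.0, 155.0], [145.0, 141.0]]
2.3 [[234.0, 198.0], [204.0, 153.0], [142.0, 143.0]]
2.4 [[236.0, 195.0], [206.0, 150.0], [140.0, 146.0]]
2.5 [[239.0, 191.0], [208.0, 148.0], [138.0, 148.0]]
2.6 [[241.0, 188.0], [210.0, 145.0], [136.0, 151.0]]
2.7 [[242.0, 184.0], [211.0, 143.0], [135.0, 153.0]]
knob grip [[ 0.66410722 -0.18478228  0.09777031]] tab [[ 0.62842905 -0.07005619  0.11045862]]
```

Fit: housing at (0.718, -0.114) with yaw 0.252, and the knob at about 2.5 rad. I'll move above the knob, align with the wing and look with the wrist camera.

{"fn": "carry_out", "kwargs": {"moves": [{"jaw":0.06,"dx":-0.046,"dy":0.016},{"dx":-0.046,"dy":0.016},{"dx":-0.046,"dy":0.016},{"dx":-0.047,"dy":0.017},{"yaw":0.115},{"yaw":0.115},{"yaw":0.115},{"yaw":0.0}]}}

```text
invalid input at $.moves[0]: expected keys jaw, dx, dy, dz, yaw
```

Run:
```python
from plant import *
import cv2,numpy as np,pickle
s=read_state();m=camera_model('wrist');a=read_camera('wrist')
pickle.dump(m,open('w1.pkl','wb'));cv2.imwrite('pics/w1.png',a[:,:,::-1])
print(s['t'],s['tool_pos'],s['orientation'],s['opening'],s['q'],s['force'])
cv2.imwrite('pics/w1c.png',cv2.resize(a[180:440,120:520,::-1],None,fx=2,fy=2,interpolation=cv2.INTER_CUBIC))
```

```text
0.15 [5.99538801e-01 6.52605679e-05 1.92449772e-01] [-2.22065447e+00 -2.22070733e+00  1.40507395e-03] 0.09295094029145358 [-8.53998800e-02  1.30987580e-01  1.48899043e+00  8.32934810e-06
  1.52301353e+00 -8.54240862e-02] [ 0.63082875 -0.3295001   0.11877387]
```

View pics/w1c.png

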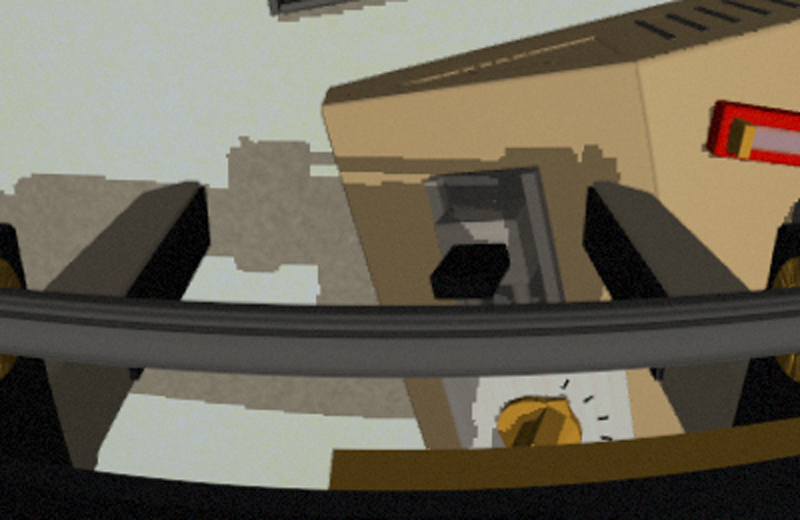

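The move was refused because every row needs all five keys. The wrist crop shows the knob at (540,425) with its nose near (570,400), and the tab at (470,270).

{"fn": "carry_out", "kwargs": {"moves": [{"jaw":0.06,"dx":-0.046,"dy":0.016,"dz":0,"yaw":0},{"jaw":0.06,"dx":-0.046,"dy":0.016,"dz":0,"yaw":0},{"jaw":0.06,"dx":-0.046,"dy":0.016,"dz":0,"yaw":0},{"jaw":0.06,"dx":-0.047,"dy":0.017,"dz":0,"yaw":0},{"jaw":0.06,"dx":0,"dy":0,"dz":0,"yaw":0.115},{"jaw":0.06,"dx":0,"dy":0,"dz":0,"yaw":0.115},{"jaw":0.06,"dx":0,"dy":0,"dz":0,"yaw":0.115},{"jaw":0.06,"dx":0,"dy":0,"dz":0,"yaw":0}]}}

```text
t: 1.2
tool_pos: [0.6648, -0.185, 0.1928]
orientation: [-2.569, -1.808, 0.001]
force: [0.2, -0.1, 0.6]
opening: 0.06
gripper_force: 0.0
```

Run:
```python
from plant import *
import cv2,numpy as np,pickle
s=read_state();m=camera_model('wrist');a=read_camera('wrist')
pickle.dump(m,open('w1.pkl','wb'));cv2.imwrite('pics/w1.png',a[:,:,::-1])
print(s['t'],s['tool_pos'],s['orientation'],s['opening'],s['q'],s['force'])
cv2.imwrite('pics/w1d.png',cv2.resize(a[180:440,120:520,::-1],None,fx=2,fy=2,interpolation=cv2.INTER_CUBIC))
```

```text
1.2 [ 0.66482705 -0.18498058  0.19281425] [-2.56879808e+00 -1.80759981e+00  6.30421093e-04] 0.06003640987663648 [-3.45630062e-01  3.75992185e-01  1.20229721e+00 -1.18681931e-05
  1.56398507e+00 -1.21038201e-03] [ 0.24813002 -0.11420688  0.59112482]
```

View pics/w1d.png

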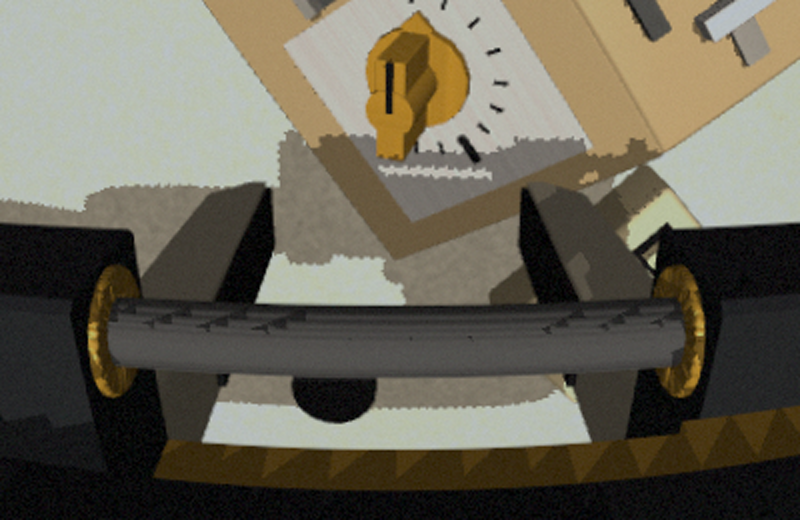

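The wrist view shows the wing aligned with the fingers, its black line running from (390,63) to (390,113) and the nose tip at (417,12). The index line is at (469,149), and the housing corners are at (397,258) and (663,150). I'll refine the fit with these.

Run:
```python
from h import *
import pickle
m=camera_model('scene');w=pickle.load(open('w1.pkl','rb'));w['fish']=1
print((np.linalg.inv(w['view'])).round(3).tolist())
H=np.array([(.123,-.135,.105),(.123,.135,.105),(.010,-.135,.105),(.010,.135,.105),(-.126,-.135,.042),(-.126,.135,.042),panel((0,-.040,0)),panel((0,.120,.051))])
px=np.array([(133,537),(634,303),(75,338),(540,140),(43,187),(460,25),(124,226),(368,45)])/3+[130,230]
Hw=np.array([panel((0,-.04,0)),(-.126,-.135,.042),(.01,-.135,.105)])
pw=np.array([(469,149),(397,258),(663,150)])/2+[120,180]
nose=np.array([(417,12)])/2+[120,180]
def fw(p): 
    return np.r_[(proj(world(Hw,p),w)-pw).ravel(),(proj(world([panel(wing(p[3],.03,.0045))],p[:3]),w)-nose).ravel()] 
fw2=lambda p: np.r_[(proj(world(Hw,p[:3]),w)-pw).ravel(),(proj(world([panel(wing(p[3],.03,.0045))],p[:3]),w)-nose).ravel()]
f=lambda p:np.r_[fw2(p),.5*(proj(world(H,p[:3]),m)-px).ravel()]
for g in (fw2,f):
    r=least_squares(g,[.718,-.114,.252,2.5],loss='soft_l1');print(r.x.round(4),fw2(r.x).round(1))
    P=r.x[:3];th=r.x[3]
    q=lambda *a:((proj(world([panel(b) for b in a],P),w)-[120,180])*2).round().tolist()
    print(q(wing(th,0,.036),wing(th,.022,.036),wing(th,-.022,.036)))
    print(world(panel((0,0,.027)),P),world(panel((0,.12,.041)),P))
```

```text
[[0.941, 0.326, 0.088, 0.688], [-0.338, 0.91, 0.24, -0.119], [-0.002, -0.255, 0.967, 0.385], [0.0, 0.0, 0.0, 1.0]]
[ 0.7142 -0.1147  0.2781  2.43  ] [-0.  -2.  -0.2  1.5  0.2  0.1 -0.   0.1]
[[387.0, 112.0], [389.0, 62.0], [385.0, 159.0]]
[[ 0.66258329 -0.18665152  0.09777031]] [[ 0.62395047 -0.07288636  0.11045862]]
[ 0.7164 -0.1151  0.261   2.473 ] [ 0.3 -2.2 -1.2  0.8  0.5  1.4  0.1 -0.9]
[[389.0, 110.0], [389.0, 59.0], [388.0, 157.0]]
[[ 0.66353632 -0.18615866  0.09777031]] [[ 0.62685671 -0.07174881  0.11045862]]
```

{"fn": "carry_out", "kwargs": {"moves": [{"jaw":0.042,"dx":-0.002,"dy":-0.002,"dz":0.04,"yaw":0.03},{"jaw":0.042,"dx":0,"dy":0,"dz":0.03,"yaw":0},{"jaw":0.042,"dx":0,"dy":0,"dz":0.02,"yaw":0},{"jaw":0.042,"dx":0,"dy":0,"dz":0.01,"yaw":0},{"jaw":0.03,"dx":0,"dy":0,"dz":0,"yaw":0},{"jaw":0.0,"dx":0,"dy":0,"dz":0,"yaw":0},{"jaw":0.0,"dx":0,"dy":0,"dz":0,"yaw":0},{"jaw":0.0,"dx":0,"dy":0,"dz":0,"yaw":0}], "grip_force": 12}}

```text
t: 2.25
tool_pos: [0.6629, -0.1863, 0.0941]
orientation: [2.596, 1.768, 0.001]
force: [-0.1, -0.1, -0.5]
opening: 0.0063
gripper_force: 0.0
```

The opening is 6 mm, below the 12 mm wing thickness, so the fingers may have missed. I'll look.

Run:
```python
from plant import *
import cv2,numpy as np,pickle
s=read_state();m=camera_model('wrist');a=read_camera('wrist')
pickle.dump(m,open('w2.pkl','wb'))
b=read_camera('scene')
print(s['t'],s['tool_pos'],s['opening'],s['force'],s['gripper_force'])
L=cv2.resize(a[150:350,200:440,::-1],(480,400)); R=cv2.resize(b[250:350,140:220,::-1],(320,400),interpolation=cv2.INTER_CUBIC)
cv2.imwrite('pics/2.png',np.hstack([L,R]))
```

```text
2.25 [ 0.66289631 -0.18634671  0.09409628] 0.00632786753941498 [-0.06328409 -0.13013892 -0.5413574 ] 0.0
```

View pics/2.png

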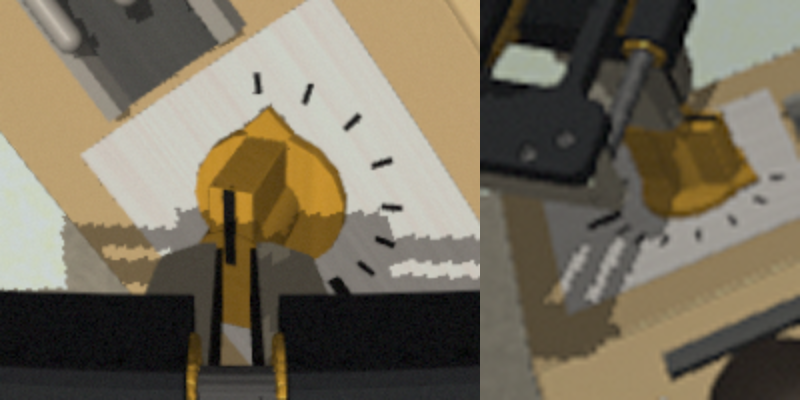

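Run:
```python
from h import *
import pickle
from scipy.spatial.transform import Rotation as R
w=pickle.load(open('w2.pkl','rb'));w['fish']=1
st=read_state();T=R.from_rotvec(st['orientation']).as_matrix();t=np.array(st['tool_pos']);print(T.round(3).tolist())
P=[.7155,-.115,.268];th=2.45
q=lambda W:((proj(np.array(W),w)-[200,150])*2).round().tolist()
print('tcp',q([t,t+T@[.0075,0,0],t-T@[.0075,0,0],t+T@[0,0,-.03]]))
print('wing top ax,nose,tail; nose tip; mark',q(world([panel(wing(th,0,.036)),panel(wing(th,.022,.036)),panel(wing(th,-.022,.036)),panel(wing(th,.03,.0045)),panel((0,-.04,0))],P)))
```

```text
[[0.366, 0.931, 0.001], [0.931, -0.366, -0.0], [0.0, 0.001, -1.0]]
tcp [[239.0, 237.0], [239.0, 211.0], [239.0, 262.0], [239.0, 280.0]]
wing top ax,nose,tail; nose tip; mark [[229.0, 261.0], [229.0, 189.0], [229.0, 323.0], [268.0, 108.0], [345.0, 289.0]]
```

Run:
```python
from h import *
from scipy.spatial.transform import Rotation as R
m=camera_model('scene')
st=read_state();T=R.from_rotvec(st['orientation']).as_matrix();t=np.array(st['tool_pos'])
P=[.7155,-.115,.268];th=2.45
q=lambda W:((proj(np.array(W),m)-[140,250])*4+[480,0]).round().tolist()
print('tcp, up10,20,40mm',q([t,t+[0,0,.01],t+[0,0,.02],t+[0,0,.04]]), 'uphill finger outer',q([t+T@[0,.0205,0],t+T@[0,-.0205,0]]))
print('wing top ax,nose,tail; nose tip; mark',q(world([panel(wing(th,0,.036)),panel(wing(th,.022,.036)),panel(wing(th,-.022,.036)),panel(wing(th,.03,.0045)),panel((0,-.04,0))],P)))
```

```text
tcp, up10,20,40mm [[676.0, 136.0], [671.0, 125.0], [665.0, 113.0], [653.0, 88.0]] uphill finger outer [[660.0, 179.0], [692.0, 95.0]]
wing top ax,nose,tail; nose tip; mark [[666.0, 116.0], [712.0, 116.0], [621.0, 115.0], [754.0, 175.0], [603.0, 220.0]]
```

Run:
```python
from plant import *
import cv2,numpy as np
b=read_camera('scene');a=read_camera('side')
L=cv2.resize(b[245:325,145:225,::-1],(400,400),interpolation=cv2.INTER_CUBIC)
R=cv2.resize(a[140:220,350:430,::-1],(400,400),interpolation=cv2.INTER_CUBIC)
cv2.imwrite('pics/3.png',np.hstack([L,R]))
```

```text
(no output)
```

View pics/3.png

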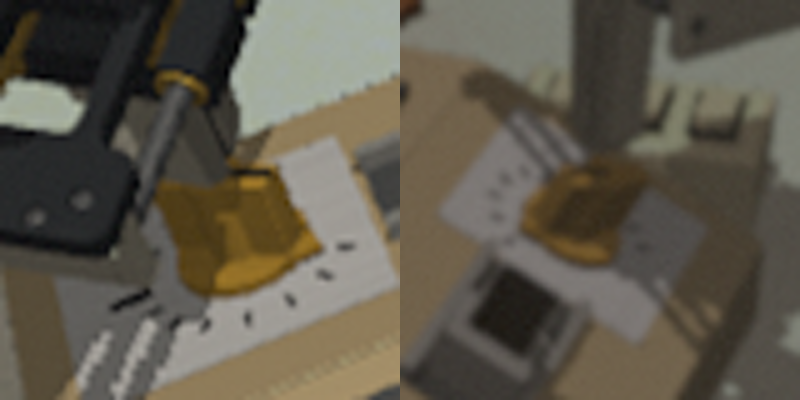

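The finger ends appear about 20 mm higher than the TCP reading implies. In the scene crop the finger bottom is at (210,185), where I expected about (200,249). They have closed just above the wing, with no force. I'll open, go down in small steps and watch the force.

{"fn": "carry_out", "kwargs": {"moves": [{"jaw":0.042,"dx":0,"dy":0,"dz":0,"yaw":0},{"jaw":0.042,"dx":0,"dy":0,"dz":0,"yaw":0},{"jaw":0.042,"dx":0,"dy":0,"dz":0,"yaw":0},{"jaw":0.042,"dx":0,"dy":0,"dz":0,"yaw":0},{"jaw":0.042,"dx":0,"dy":0,"dz":0.003,"yaw":0},{"jaw":0.042,"dx":0,"dy":0,"dz":0.003,"yaw":0},{"jaw":0.042,"dx":0,"dy":0,"dz":0,"yaw":0}]}}

```text
t: 3.32
tool_pos: [0.6621, -0.1861, 0.0866]
orientation: [-2.596, -1.768, 0.001]
force: [0.3, 0.1, -0.1]
opening: 0.0418
gripper_force: 0.0
```

{"fn": "carry_out", "kwargs": {"moves": [{"jaw":0.042,"dx":0,"dy":0,"dz":0.002,"yaw":0},{"jaw":0.042,"dx":0,"dy":0,"dz":0.002,"yaw":0},{"jaw":0.042,"dx":0,"dy":0,"dz":0,"yaw":0}]}}

```text
t: 3.7
tool_pos: [0.6622, -0.1861, 0.0829]
orientation: [-2.596, -1.768, 0.0]
force: [0.6, 0.2, -0.1]
opening: 0.0421
gripper_force: 0.0
```

Run:
```python
from plant import *
import cv2,numpy as np,pickle
s=read_state();m=camera_model('wrist');a=read_camera('wrist')
pickle.dump(m,open('w3.pkl','wb'));b=read_camera('scene')
print(s['t'],s['tool_pos'],s['opening'],s['force'],s['gripper_force'])
L=cv2.resize(a[150:350,200:440,::-1],(480,400)); R=cv2.resize(b[250:350,140:220,::-1],(320,400),interpolation=cv2.INTER_CUBIC)
cv2.imwrite('pics/4.png',np.hstack([L,R]))
```

```text
3.7 [ 0.66224607 -0.18612374  0.08292631] 0.0421475192288124 [ 0.64774379  0.20231991 -0.10289711] 0.0
```

View pics/4.png

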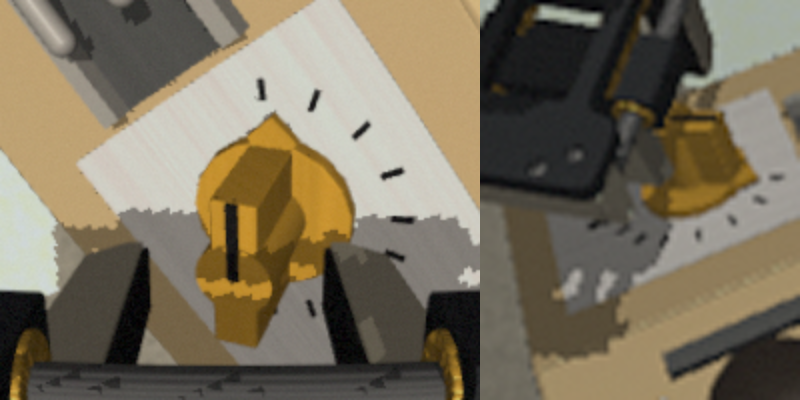

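No contact yet, and the wing sits centred between the fingers (pads at x≈148 and 325, wing at about 240). I'll keep going down carefully.

{"fn": "carry_out", "kwargs": {"moves": [{"jaw":0.036,"dx":0,"dy":0,"dz":0.002,"yaw":0},{"jaw":0.036,"dx":0,"dy":0,"dz":0.002,"yaw":0},{"jaw":0.036,"dx":0,"dy":0,"dz":0.001,"yaw":0},{"jaw":0.036,"dx":0,"dy":0,"dz":0,"yaw":0}]}}

```text
t: 4.3
tool_pos: [0.6623, -0.1862, 0.078]
orientation: [-2.596, -1.768, 0.0]
force: [0.2, -0.9, -0.0]
opening: 0.0359
gripper_force: 0.0
```

{"fn": "carry_out", "kwargs": {"moves": [{"jaw":0.036,"dx":0,"dy":0,"dz":0.002,"yaw":0},{"jaw":0.036,"dx":0,"dy":0,"dz":0.002,"yaw":0},{"jaw":0.036,"dx":0,"dy":0,"dz":0,"yaw":0}]}}

```text
t: 4.68
tool_pos: [0.6622, -0.1861, 0.0739]
orientation: [-2.596, -1.768, 0.0]
force: [0.3, 0.1, -0.6]
opening: 0.0359
gripper_force: 0.0
```

{"fn": "carry_out", "kwargs": {"moves": [{"jaw":0.025,"dx":0,"dy":0,"dz":0,"yaw":0},{"jaw":0.015,"dx":0,"dy":0,"dz":0,"yaw":0},{"jaw":0.0,"dx":0,"dy":0,"dz":0,"yaw":0},{"jaw":0.0,"dx":0,"dy":0,"dz":0,"yaw":0},{"jaw":0.0,"dx":0,"dy":0,"dz":0,"yaw":0}]}}

```text
t: 5.3
tool_pos: [0.6631, -0.1865, 0.0745]
orientation: [2.596, 1.768, 0.001]
force: [5.0, -2.1, -2.4]
opening: 0.0134
gripper_force: 11.2
```

Gripped: 13.4 mm opening, 11 N. Now I'll turn clockwise (+yaw).

{"fn": "carry_out", "kwargs": {"moves": [{"jaw":0.0,"dx":0,"dy":0,"dz":0,"yaw":0.08},{"jaw":0.0,"dx":0,"dy":0,"dz":0,"yaw":0.12},{"jaw":0.0,"dx":0,"dy":0,"dz":0,"yaw":0.12},{"jaw":0.0,"dx":0,"dy":0,"dz":0,"yaw":0.0}], "grip_force": 15}}

```text
t: 5.8
tool_pos: [0.6626, -0.1869, 0.0751]
orientation: [2.844, 1.332, 0.0]
force: [-0.1, -3.3, 4.7]
opening: 0.0126
gripper_force: 14.5
```

{"fn": "carry_out", "kwargs": {"moves": [{"jaw":0.0,"dx":0,"dy":0,"dz":0,"yaw":0.12},{"jaw":0.0,"dx":0,"dy":0,"dz":0,"yaw":0.12},{"jaw":0.0,"dx":0,"dy":0,"dz":0,"yaw":0.12},{"jaw":0.0,"dx":0,"dy":0,"dz":0,"yaw":0.12},{"jaw":0.0,"dx":0,"dy":0,"dz":0,"yaw":0.0}]}}

```text
t: 6.42
tool_pos: [0.6626, -0.1867, 0.0748]
orientation: [3.079, 0.622, 0.0]
force: [-0.8, -3.6, 4.0]
opening: 0.012
gripper_force: 14.8
```

{"fn": "carry_out", "kwargs": {"moves": [{"jaw":0.0,"dx":0,"dy":0,"dz":0,"yaw":0.12},{"jaw":0.0,"dx":0,"dy":0,"dz":0,"yaw":0.12},{"jaw":0.0,"dx":0,"dy":0,"dz":0,"yaw":0.12},{"jaw":0.0,"dx":0,"dy":0,"dz":0,"yaw":0.12},{"jaw":0.0,"dx":0,"dy":0,"dz":0,"yaw":0.0}]}}

```text
t: 7.05
tool_pos: [0.6625, -0.1865, 0.074]
orientation: [3.139, -0.125, 0.0]
force: [2.7, -5.0, -0.6]
opening: 0.0125
gripper_force: 15.4
```

Knob is now at about 1.25 rad. About 1.22 rad of yaw remains, and joint 6 ends near 2.53, inside its range, so I don't need to regrasp.

{"fn": "carry_out", "kwargs": {"moves": [{"jaw":0.0,"dx":0,"dy":0,"dz":0,"yaw":0.12},{"jaw":0.0,"dx":0,"dy":0,"dz":0,"yaw":0.12},{"jaw":0.0,"dx":0,"dy":0,"dz":0,"yaw":0.12},{"jaw":0.0,"dx":0,"dy":0,"dz":0,"yaw":0.12},{"jaw":0.0,"dx":0,"dy":0,"dz":0,"yaw":0.0}]}}

```text
t: 7.68
tool_pos: [0.6621, -0.1861, 0.0745]
orientation: [3.02, -0.866, -0.001]
force: [-2.3, -2.2, 4.4]
opening: 0.0131
gripper_force: 15.9
```

{"fn": "carry_out", "kwargs": {"moves": [{"jaw":0.0,"dx":0,"dy":0,"dz":0,"yaw":0.12},{"jaw":0.0,"dx":0,"dy":0,"dz":0,"yaw":0.12},{"jaw":0.0,"dx":0,"dy":0,"dz":0,"yaw":0.12},{"jaw":0.0,"dx":0,"dy":0,"dz":0,"yaw":0.12},{"jaw":0.0,"dx":0,"dy":0,"dz":0,"yaw":0.12},{"jaw":0.0,"dx":0,"dy":0,"dz":0,"yaw":0.0}]}}

```text
t: 8.43
tool_pos: [0.6625, -0.1855, 0.0747]
orientation: [-2.628, 1.72, 0.001]
force: [-1.4, 0.9, 6.2]
opening: 0.0133
gripper_force: 15.7
```

Run:
```python
from h import *
import cv2,pickle
from scipy.spatial.transform import Rotation as R
s=read_state();m=camera_model('wrist');a=read_camera('wrist')
pickle.dump(m,open('w5.pkl','wb'));m['fish']=1
T=R.from_rotvec(s['orientation']).as_matrix()
print(s['t'],s['tool_pos'],np.arctan2(T[1,0],T[0,0]),T[:,2],s['opening'],s['force'],s['gripper_force'],s['q'])
cv2.imwrite('pics/5.png',cv2.resize(a[100:350,160:480,::-1],None,fx=2.4,fy=2.4,interpolation=cv2.INTER_CUBIC))
P=[.7155,-.115,.268]
for th in (-.1,0,.1,.2):
  print(th,((proj(world([panel(wing(th,.03,.0045)),panel(wing(th,0.,.036)),panel(wing(th,.022,.036)),panel((0,-.033,0)),panel((0,-.047,0))],P),m)-[160,100])*2.4).round().tolist())
```

```text
8.425 [ 0.66251922 -0.18551152  0.07469686] -1.1587567840417763 [ 8.52980611e-05  8.09846409e-04 -9.99999668e-01] 0.013264144773797896 [-1.43126662  0.90156895  6.15582114] 15.735783213749528 [-3.47968691e-01  4.40423031e-01  1.33813183e+00  8.07732990e-04
  1.36323382e+00  2.38141803e+00]
-0.1 [[360.0, 273.0], [390.0, 459.0], [417.0, 353.0], [342.0, 254.0], [351.0, 191.0]]
0 [[348.0, 272.0], [390.0, 459.0], [407.0, 353.0], [342.0, 254.0], [351.0, 191.0]]
0.1 [[335.0, 272.0], [390.0, 459.0], [397.0, 353.0], [342.0, 254.0], [351.0, 191.0]]
0.2 [[322.0, 273.0], [390.0, 459.0], [386.0, 355.0], [342.0, 254.0], [351.0, 191.0]]
```

View pics/5.png

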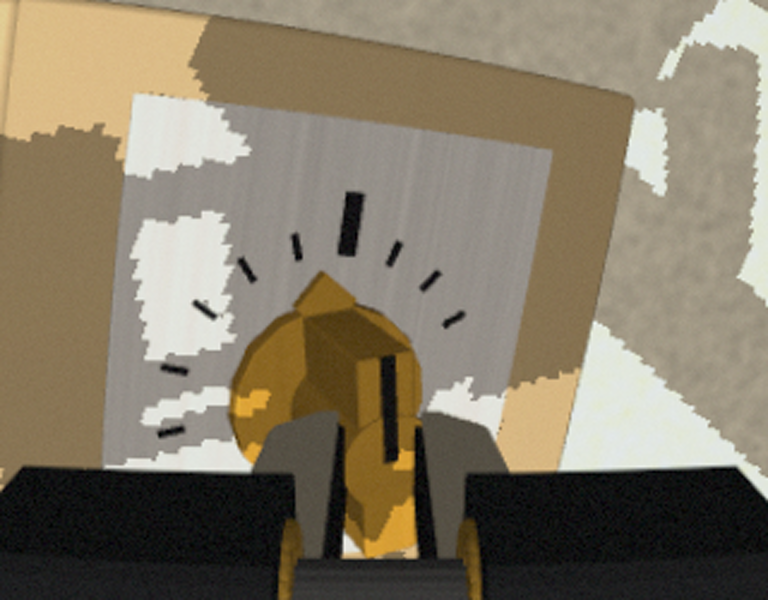

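The index line is at (345–355, 254–192) and the nose tip at (322,271), so the knob is at about 0.21 rad. That was my tenth and last picture, so from here I'll measure by code.

```bash
cat > meas.py <<'E'
from h import *
import cv2,pickle
from scipy.optimize import minimize_scalar
from scipy.spatial.transform import Rotation as R
P=[.7155,-.115,.268]
def meas(a,m,th0=.1):
    m['fish']=1; pr=lambda L:proj(world([panel(x) for x in L],P),m)
    dark=(a.max(2)<45).astype(np.uint8)
    def comp(pt):
        n,l,st,ce=cv2.connectedComponentsWithStats(dark)
        c=[i for i in range(1,n) if 15<st[i,4]<600]
        i=min(c,key=lambda i:np.hypot(*(ce[i]-pt))); ys,xs=np.nonzero(l==i); return ce[i],st[i,4],np.c_[xs,ys]
    ci,ai,_=comp(pr([(0,-.04,0)])[0]); off=ci-pr([(0,-.04,0)])[0]
    cl,al,px=comp(pr([wing(th0,.011,.036)])[0]+off)
    hsv=cv2.cvtColor(a,cv2.COLOR_RGB2HSV); br=((hsv[:,:,1]>150)&(hsv[:,:,0]>10)&(hsv[:,:,0]<30)&(hsv[:,:,2]>70)).astype(np.uint8)
    n,l,st,ce=cv2.connectedComponentsWithStats(br)
    tip0=pr([wing(th0,.026,.0045)])[0]+off; ids=[i for i in range(1,n) if st[i,4]>150]
    best=None
    for i in ids:
        ys,xs=np.nonzero(l==i); d=np.hypot(xs-tip0[0],ys-tip0[1]).min()
        if best is None or d<best[0]: best=(d,xs,ys)
    d,xs,ys=best; k=ys<=ys.min()+1; tip=np.array([xs[k].mean(),ys.min()])
    solve=lambda pt,r,o:minimize_scalar(lambda t:((pr([wing(t,r,o)])[0]+off-pt)**2).sum(),bounds=(-.6,.9),method='bounded').x
    vx=np.linalg.svd(px-px.mean(0),full_matrices=False)[2][0]; vx*=-np.sign(vx[1])
    def ang(t):
        q=pr([wing(t,.001,.036),wing(t,.021,.036)]);u=q[1]-q[0];u/=np.hypot(*u);return (u[0]*vx[1]-u[1]*vx[0])**2
    return dict(off=off.round(1),ai=ai,al=al,tip=tip,th_tip=round(solve(tip,.03,.0045),3),th_line=round(solve(cl,.011,.036),3),th_dir=round(minimize_scalar(ang,bounds=(-.6,.9),method='bounded').x,3))
def look(name,th0):
    s=read_state();m=camera_model('wrist');a=read_camera('wrist')
    T=R.from_rotvec(s['orientation']).as_matrix()
    print(s['t'],s['tool_pos'].round(4) if hasattr(s['tool_pos'],'round') else s['tool_pos'],'ang',np.arctan2(T[1,0],T[0,0]).round(3),'q6',s['q'][5])
    cv2.imwrite(f'pics/{name}.png',a[:,:,::-1]);pickle.dump(m,open(name+'.pkl','wb'));print(meas(a,m,th0))
E
python3 -c "
from meas import *
look('w6',.2)"
```

```text
8.475 [ 0.6625 -0.1855  0.0747] ang -1.157 q6 2.380058072719423
{'off': array([ 1.4, -0.1]), 'ai': np.int32(179), 'al': np.int32(228), 'tip': array([294., 213.]), 'th_tip': np.float64(0.229), 'th_line': np.float64(0.243), 'th_dir': np.float64(0.2)}
```

{"fn": "carry_out", "kwargs": {"moves": [{"jaw":0.0,"dx":0,"dy":0,"dz":0,"yaw":0.08},{"jaw":0.0,"dx":0,"dy":0,"dz":0,"yaw":0.08},{"jaw":0.0,"dx":0,"dy":0,"dz":0,"yaw":0.03},{"jaw":0.0,"dx":0,"dy":0,"dz":0,"yaw":0.0}], "grip_force": 25}}

```text
t: 9.02
tool_pos: [0.6627, -0.1854, 0.0749]
orientation: [-2.455, 1.959, 0.0]
force: [-1.4, 0.6, 7.3]
opening: 0.0129
gripper_force: 25.6
```

```bash
python3 -c "
from meas import *
look('w7',.03)"
```

```text
9.025 [ 0.6627 -0.1854  0.0749] ang -1.347 q6 2.570012150940974
{'off': array([ 1.4, -0.5]), 'ai': np.int32(174), 'al': np.int32(226), 'tip': array([292.4, 216. ]), 'th_tip': np.float64(0.054), 'th_line': np.float64(0.077), 'th_dir': np.float64(0.024)}
```

{"fn": "carry_out", "kwargs": {"moves": [{"jaw":0.0,"dx":0,"dy":0,"dz":0,"yaw":0.02},{"jaw":0.0,"dx":0,"dy":0,"dz":0,"yaw":0.015},{"jaw":0.0,"dx":0,"dy":0,"dz":0,"yaw":0.0}]}}

```text
t: 9.45
tool_pos: [0.6627, -0.1855, 0.075]
orientation: [-2.42, 2.002, 0.0]
force: [-0.7, 0.6, 7.0]
opening: 0.0125
gripper_force: 25.5
```

```bash
python3 -c "
from meas import *
look('w8',.0)
a=cv2.imread('pics/w8.png');m=pickle.load(open('w8.pkl','rb'));m['fish']=1
# index line direction vs predicted
pr=lambda L:proj(world([panel(x) for x in L],P),m)
d=(a.max(2)<45).astype(np.uint8);n,l,st,ce=cv2.connectedComponentsWithStats(d);c=[i for i in range(1,n) if 15<st[i,4]<600]
i=min(c,key=lambda i:np.hypot(*(ce[i]-pr([(0,-.04,0)])[0])));ys,xs=np.nonzero(l==i);p=np.c_[xs,ys]-ce[i];v=np.linalg.svd(p,full_matrices=False)[2][0];v*=-np.sign(v[1])
u=pr([(0,-.034,0),(0,-.046,0)]);u=u[1]-u[0];print('index dir obs,pred',np.arctan2(v[0],-v[1]),np.arctan2(u[0],-u[1]))
"
```

```text
9.45 [ 0.6627 -0.1855  0.075 ] ang -1.382 q6 2.604718497064221
{'off': array([ 0.9, -0.4]), 'ai': np.int32(171), 'al': np.int32(222), 'tip': array([291.5, 217. ]), 'th_tip': np.float64(0.026), 'th_line': np.float64(0.037), 'th_dir': np.float64(0.0)}
index dir obs,pred -0.08564440589916995 -0.09538545565310566
```

{"fn": "carry_out", "kwargs": {"moves": [{"jaw":0.0,"dx":0,"dy":0,"dz":0,"yaw":0.012},{"jaw":0.0,"dx":0,"dy":0,"dz":0,"yaw":0.0},{"jaw":0.026,"dx":0,"dy":0,"dz":0,"yaw":0.0},{"jaw":0.026,"dx":0,"dy":0,"dz":0,"yaw":0.0},{"jaw":0.026,"dx":0,"dy":0,"dz":-0.02,"yaw":0.0},{"jaw":0.026,"dx":0,"dy":0,"dz":-0.04,"yaw":0.0},{"jaw":0.026,"dx":0,"dy":0,"dz":-0.02,"yaw":0.0},{"jaw":0.026,"dx":0,"dy":0,"dz":0,"yaw":0.0}]}}

```text
t: 10.5
tool_pos: [0.6641, -0.1868, 0.1574]
orientation: [-2.401, 2.024, -0.007]
force: [-0.6, -0.5, -0.7]
opening: 0.0263
gripper_force: 0.0
```

```bash
python3 -c "
from meas import *
look('w9',.0)
s=read_state();print(s['force'],s['opening'],R.from_rotvec(s['orientation']).as_matrix().round(3).tolist())
for yw in (.26,.268,.276):
  print(world(panel((0,.12,.041)),[.7155,-.115,yw]))
"
```

```text
10.5 [ 0.6641 -0.1868  0.1574] ang -1.401 q6 2.623049113542488
{'off': array([ 1. , -0.5]), 'ai': np.int32(68), 'al': np.int32(81), 'tip': array([300.8, 197. ]), 'th_tip': np.float64(0.027), 'th_line': np.float64(0.058), 'th_dir': np.float64(0.001)}
[-0.27603449 -0.19406925 -0.85742389] 0.025777210170251925 [[0.169, -0.986, 0.002], [-0.986, -0.169, -0.001], [0.001, -0.001, -1.0]]
[[ 0.62599417 -0.07154985  0.11045862]]
[[ 0.62564944 -0.07226728  0.11045862]]
[[ 0.62531045 -0.07298744  0.11045862]]
```

The knob is at about 0.01–0.02 rad. Joint 6 would run out of range over the lock, so I'll unwind half a turn and close the fingers.

{"fn": "carry_out", "kwargs": {"moves": [{"jaw":0.026,"dx":0,"dy":0,"dz":-0.02,"yaw":-0.18},{"jaw":0,"dx":0,"dy":0,"dz":0,"yaw":-0.18},{"jaw":0,"dx":0,"dy":0,"dz":0,"yaw":-0.18},{"jaw":0,"dx":0,"dy":0,"dz":0,"yaw":-0.18},{"jaw":0,"dx":0,"dy":0,"dz":0,"yaw":-0.18},{"jaw":0,"dx":0,"dy":0,"dz":0,"yaw":-0.18}]}}

```text
t: 11.3
tool_pos: [0.6613, -0.1858, 0.1715]
orientation: [-3.102, 0.493, 0.006]
force: [0.6, -0.2, 0.1]
opening: 0.0004
gripper_force: 0.0
```

{"fn": "carry_out", "kwargs": {"moves": [{"jaw":0,"dx":0,"dy":0,"dz":0,"yaw":-0.18},{"jaw":0,"dx":0,"dy":0,"dz":0,"yaw":-0.18},{"jaw":0,"dx":0,"dy":0,"dz":0,"yaw":-0.18},{"jaw":0,"dx":0,"dy":0,"dz":0,"yaw":-0.18},{"jaw":0,"dx":0,"dy":0,"dz":0,"yaw":-0.18},{"jaw":0,"dx":0,"dy":0,"dz":0,"yaw":-0.18}]}}

```text
t: 12.05
tool_pos: [0.6613, -0.1857, 0.1714]
orientation: [-2.912, -1.172, 0.004]
force: [-0.3, 0.2, 0.4]
opening: -0.0002
gripper_force: 0.0
```

{"fn": "carry_out", "kwargs": {"moves": [{"jaw":0,"dx":0,"dy":0,"dz":0,"yaw":-0.18},{"jaw":0,"dx":0,"dy":0,"dz":0,"yaw":-0.18},{"jaw":0,"dx":0,"dy":0,"dz":0,"yaw":-0.18},{"jaw":0,"dx":0,"dy":0,"dz":0,"yaw":-0.18},{"jaw":0,"dx":0,"dy":0,"dz":0,"yaw":-0.18},{"jaw":0,"dx":0,"dy":0,"dz":0,"yaw":-0.18},{"jaw":0,"dx":0,"dy":0,"dz":0,"yaw":0}]}}

```text
t: 12.92
tool_pos: [0.6614, -0.1858, 0.1719]
orientation: [-1.904, -2.495, 0.002]
force: [0.6, 0.4, 0.3]
opening: 0.0005
gripper_force: 0.0
```

```bash
python3 -c "
from meas import *
s=read_state();T=R.from_rotvec(s['orientation']).as_matrix();t=np.array(s['tool_pos']);print(s['t'],t,np.arctan2(T[1,0],T[0,0]),s['opening'],s['q'][5])
g=world(panel((0,.142,.041)),P)[0];print('delta tool',T.T@(g-t))
m=camera_model('wrist');m['fish']=1;a=read_camera('wrist');cv2.imwrite('pics/w10.png',a[:,:,::-1])
print(proj(world([panel((0,.12,.051))],P),m))
d=(a.max(2)<40).astype(np.uint8);n,l,st,ce=cv2.connectedComponentsWithStats(d)
q=proj(world([panel((0,.12,.051))],P),m)[0]
for i in range(1,n):
  if st[i,4]>80: print(st[i],ce[i].round(1),np.hypot(*(ce[i]-q)).round())
"
```

```text
12.925 [ 0.66140793 -0.18577381  0.17185449] 1.8379117780985341 0.0005485885436922297 -0.6155509753282946
delta tool [ 0.14079792 -0.00437993  0.06168676]
[[306.7743265   67.29647994]]
[ 557    0   83  222 4033] [583.8  98.4] 279.0
[294  59  49  24 988] [318.1  70.6] 12.0
[447 200  12  85 206] [453.  241.4] 227.0
[511 204  22  79 418] [523.6 243.4] 279.0
[466 213  47  64 749] [484.4 254.7] 258.0
[315 242   4  28  84] [316.6 257.3] 190.0
[314 274   9  63 338] [317.6 305.3] 238.0
[  21  296  290   53 7108] [220.6 321. ] 268.0
[ 326  296  290   59 6735] [405.7 321. ] 272.0
[    0   339   640   141 38225] [336.8 431.4] 365.0
[ 172  361  140   44 1838] [223.3 389.6] 333.0
```

{"fn": "carry_out", "kwargs": {"moves": [{"jaw":0,"dx":0.05,"dy":-0.002,"dz":0,"yaw":0},{"jaw":0,"dx":0.05,"dy":0,"dz":0,"yaw":0},{"jaw":0,"dx":0.041,"dy":0,"dz":0,"yaw":0},{"jaw":0,"dx":0,"dy":0,"dz":0.03,"yaw":0},{"jaw":0,"dx":0,"dy":0,"dz":0.03,"yaw":0},{"jaw":0,"dx":0,"dy":0,"dz":0.01,"yaw":0},{"jaw":0,"dx":0,"dy":0,"dz":0,"yaw":0}]}}

```text
t: 13.85
tool_pos: [0.6225, -0.0507, 0.1034]
orientation: [-1.906, -2.495, 0.001]
force: [0.6, 0.2, 0.4]
opening: 0.0006
gripper_force: 0.0
```

{"fn": "carry_out", "kwargs": {"moves": [{"jaw":0,"dx":0,"dy":0,"dz":0.004,"yaw":0},{"jaw":0,"dx":0,"dy":0,"dz":0.004,"yaw":0},{"jaw":0,"dx":0,"dy":0,"dz":0.004,"yaw":0},{"jaw":0,"dx":0,"dy":0,"dz":0,"yaw":0}]}}

```text
t: 14.35
tool_pos: [0.6229, -0.0507, 0.0919]
orientation: [-1.905, -2.498, 0.0]
force: [1.0, -0.1, 0.8]
opening: 0.0004
gripper_force: 0.0
```

{"fn": "carry_out", "kwargs": {"moves": [{"jaw":0,"dx":-0.004,"dy":0,"dz":0,"yaw":0},{"jaw":0,"dx":-0.004,"dy":0,"dz":0,"yaw":0},{"jaw":0,"dx":-0.004,"dy":0,"dz":0,"yaw":0},{"jaw":0,"dx":0,"dy":0,"dz":0,"yaw":0}]}}

```text
t: 14.85
tool_pos: [0.6265, -0.0626, 0.0923]
orientation: [1.905, 2.498, 0.0]
force: [-0.3, 1.5, 0.5]
opening: 0.0006
gripper_force: 0.6
```

{"fn": "carry_out", "kwargs": {"moves": [{"jaw":0,"dx":-0.005,"dy":0,"dz":0,"yaw":0},{"jaw":0,"dx":-0.005,"dy":0,"dz":0,"yaw":0},{"jaw":0,"dx":-0.005,"dy":0,"dz":0,"yaw":0}]}}

```text
t: 15.22
tool_pos: [0.6303, -0.0771, 0.0923]
orientation: [-1.905, -2.498, 0.0]
force: [-2.9, 3.1, 1.7]
opening: 0.0009
gripper_force: 1.7
```

{"fn": "carry_out", "kwargs": {"moves": [{"jaw":0,"dx":-0.006,"dy":0,"dz":0,"yaw":0},{"jaw":0,"dx":-0.006,"dy":0,"dz":0,"yaw":0},{"jaw":0,"dx":-0.006,"dy":0,"dz":0,"yaw":0},{"jaw":0,"dx":0,"dy":0,"dz":0,"yaw":0}]}}

```text
t: 15.72
tool_pos: [0.6353, -0.0951, 0.0921]
orientation: [1.905, 2.497, -0.001]
force: [-0.4, 0.7, 0.1]
opening: 0.0009
gripper_force: 0.0
```

```bash
python3 -c "
from meas import *
s=read_state();t=np.array(s['tool_pos']);print(s['t'],t,s['force'],s['wrist_torque'])
g=world(panel((0,0,0)),P)[0];print('tool panel-y from axis',(t-g)@[-np.sin(.268),np.cos(.268),0])
"
```

```text
15.725 [ 0.63532558 -0.09509827  0.0921221 ] [-0.40334349  0.72671814  0.09143323] [ 0.01591015 -0.04274961 -0.01326636]
tool panel-y from axis 0.0954217425215005
```

Contact and sliding at about 3 N. Travel is about 38 mm, so I'll slow down for the fork engagement.

{"fn": "carry_out", "kwargs": {"moves": [{"jaw":0,"dx":-0.003,"dy":0,"dz":0,"yaw":0},{"jaw":0,"dx":-0.003,"dy":0,"dz":0,"yaw":0},{"jaw":0,"dx":-0.003,"dy":0,"dz":0,"yaw":0}]}}

```text
t: 16.1
tool_pos: [0.6374, -0.1028, 0.0921]
orientation: [-1.904, -2.498, 0.0]
force: [-2.6, 3.2, 1.0]
opening: 0.0005
gripper_force: 1.6
```

{"fn": "carry_out", "kwargs": {"moves": [{"jaw":0,"dx":-0.003,"dy":0,"dz":0,"yaw":0},{"jaw":0,"dx":-0.003,"dy":0,"dz":0,"yaw":0}]}}

```text
t: 16.35
tool_pos: [0.639, -0.1088, 0.0921]
orientation: [-1.905, -2.498, 0.0]
force: [-1.6, 2.8, 0.5]
opening: 0.0009
gripper_force: 1.6
```

{"fn": "carry_out", "kwargs": {"moves": [{"jaw":0,"dx":-0.002,"dy":0,"dz":0,"yaw":0},{"jaw":0,"dx":-0.002,"dy":0,"dz":0,"yaw":0}]}}

```text
t: 16.6
tool_pos: [0.64, -0.1126, 0.0921]
orientation: [-1.905, -2.498, 0.0]
force: [-2.9, 3.4, -0.2]
opening: 0.0008
gripper_force: 1.6
```

{"fn": "carry_out", "kwargs": {"moves": [{"jaw":0,"dx":-0.0015,"dy":0,"dz":0,"yaw":0},{"jaw":0,"dx":-0.0015,"dy":0,"dz":0,"yaw":0}]}}

```text
t: 16.85
tool_pos: [0.6407, -0.1153, 0.0921]
orientation: [-1.904, -2.498, 0.0]
force: [-3.6, 5.7, 1.1]
opening: 0.0007
gripper_force: 3.5
```

{"fn": "carry_out", "kwargs": {"moves": [{"jaw":0,"dx":-0.001,"dy":0,"dz":0,"yaw":0},{"jaw":0,"dx":-0.001,"dy":0,"dz":0,"yaw":0}]}}

```text
t: 17.1
tool_pos: [0.6408, -0.1155, 0.0921]
orientation: [-1.902, -2.497, -0.002]
force: [-6.4, 10.3, 4.4]
opening: 0.0005
gripper_force: 6.1
```

{"fn": "carry_out", "kwargs": {"moves": [{"jaw":0,"dx":-0.001,"dy":0,"dz":0,"yaw":0},{"jaw":0,"dx":0,"dy":0,"dz":0,"yaw":0}]}}

```text
t: 17.35
tool_pos: [0.6408, -0.1156, 0.0921]
orientation: [-1.901, -2.496, -0.003]
force: [-6.7, 11.3, 5.0]
opening: 0.0005
gripper_force: 6.8
```

Hard stop where expected. I'll press once more, back off, raise and check.

{"fn": "carry_out", "kwargs": {"moves": [{"jaw":0,"dx":-0.002,"dy":0,"dz":0,"yaw":0},{"jaw":0,"dx":0,"dy":0,"dz":0,"yaw":0}]}}

```text
t: 17.6
tool_pos: [0.6409, -0.1159, 0.0921]
orientation: [-1.899, -2.495, -0.004]
force: [-10.1, 18.5, 7.1]
opening: 0.0009
gripper_force: 10.1
```

{"fn": "carry_out", "kwargs": {"moves": [{"jaw":0,"dx":0.01,"dy":0,"dz":0,"yaw":0},{"jaw":0,"dx":0.01,"dy":0,"dz":0,"yaw":0},{"jaw":0,"dx":0,"dy":0,"dz":-0.04,"yaw":0},{"jaw":0,"dx":0,"dy":0,"dz":-0.05,"yaw":0},{"jaw":0,"dx":-0.06,"dy":0,"dz":0,"yaw":0},{"jaw":0,"dx":-0.06,"dy":0,"dz":0,"yaw":0},{"jaw":0,"dx":-0.05,"dy":0,"dz":0,"yaw":0},{"jaw":0,"dx":0,"dy":0,"dz":0,"yaw":0}]}}

```text
t: 18.6
tool_pos: [0.6816, -0.2693, 0.181]
orientation: [1.91, 2.494, -0.002]
force: [0.7, 0.6, -1.2]
opening: 0.0009
gripper_force: 0.0
```

```bash
python3 -c "
from meas import *
s=read_state();print(s['t'],s['tool_pos'],s['q'][5])
m=camera_model('wrist');m['fish']=1;a=read_camera('wrist');cv2.imwrite('pics/w11.png',a[:,:,::-1])
pr=lambda L:proj(world([panel(x) for x in L],P),m)
print('pred tab top',pr([(0,.06,.051),(0,.065,.051)]),'mark',pr([(0,-.04,0)]),'wingline',pr([wing(0,.011,.036)]),'nose',pr([wing(0,.03,.0045)]))
d=(a.max(2)<45).astype(np.uint8);n,l,st,ce=cv2.connectedComponentsWithStats(d)
for i in range(1,n):
  if 15<st[i,4]<2500: print(st[i],ce[i].round(1))
"
```

```text
18.6 [ 0.68156085 -0.26931306  0.18099588] -0.7088169057354297
pred tab top [[310.24933011  33.75232567]
 [310.23071814  27.04422587]] mark [[338.88954039 171.26681615]] wingline [[320.03550438 134.94799439]] nose [[336.8052857  159.21261163]]
[507   0  28  30 298] [516.9  17.4]
[297  26  47  26 990] [320.1  38.4]
[322  64  19   5  53] [331.  66.]
[455  84   6  87 229] [457.8 127.1]
[ 471   94   64   82 2334] [506.3 134.4]
[319 121   3  29  79] [319.9 135.8]
[336 164   4  16  62] [337.5 171.7]
[ 168  230   53   53 2055] [194.  255.7]
[ 543  258   88   42 1233] [572.1 278.5]
[314 274   9  64 369] [317.7 305.5]
[ 25 286  10   3  19] [ 29.3 286.9]
[564 324  13   6  31] [569.1 326.5]
[ 22 337  24   7  39] [ 34.3 340.5]
[ 48 342   8   4  16] [ 52.2 343.7]
[ 57 344  12   4  22] [ 62.3 345.8]
[ 85 348  10   4  16] [ 89.5 349.6]
```

```bash
python3 -c "
from meas import *
m=camera_model('wrist');m['fish']=1;a=read_camera('wrist')
pr=lambda L:proj(world([panel(x) for x in L],P),m)
g=a[100:190,290:370].astype(float);
# intensity-weighted wing line direction
w=np.clip(110-a.max(2).astype(float),0,70)
xs=[];ys=range(123,149)
for y in ys:
  r=w[y,314:327]; xs.append((r*np.arange(314,327)).sum()/r.sum())
k=np.polyfit(list(ys),xs,1);print('line slope',k[0],'x mid',np.polyval(k,136))
for t in (-.1,-.05,0,.05,.1):
  q=pr([wing(t,.001,.036),wing(t,.021,.036),wing(t,.03,.0045)]);u=q[1]-q[0];print(t,(u[0]/u[1]).round(4),q[2].round(1))
hsv=cv2.cvtColor(a,cv2.COLOR_RGB2HSV);br=((hsv[:,:,1]>150)&(hsv[:,:,0]>10)&(hsv[:,:,0]<30)&(hsv[:,:,2]>70))
for y in range(150,166): 
  x=np.nonzero(br[y,315:362])[0]+315; print(y,x.min() if len(x) else None,x.max() if len(x) else None,len(x))
"
```

```text
line slope nan x mid nan
-0.1 -0.0889 [332.4 161.8]
-0.05 -0.043 [334.1 162. ]
0 0.0027 [335.9 162.1]
0.05 0.0485 [337.6 162.1]
0.1 0.0946 [339.4 162.1]
150 315 349 32
151 315 347 30
152 315 344 27
153 315 343 25
154 328 343 16
155 329 343 15
156 329 342 14
157 331 341 11
158 331 341 11
159 332 340 9
160 333 339 7
161 334 337 4
162 335 337 3
163 None None 0
164 None None 0
165 None None 0<string>:10: RuntimeWarning: invalid value encountered in scalar divide
```

```bash
python3 -c "
from meas import *
m=camera_model('wrist');m['fish']=1;a=read_camera('wrist')
pr=lambda L:proj(world([panel(x) for x in L],P),m)
d=(a.max(2)<60).astype(np.uint8);n,l,st,ce=cv2.connectedComponentsWithStats(d)
for nm,L in (('mark',[(0,-.034,0),(0,-.046,0)]),('wing',[wing(0,.001,.036),wing(0,.021,.036)])):
  q=pr(L);c=q.mean(0);i=min([i for i in range(1,n) if 30<st[i,4]<300],key=lambda i:np.hypot(*(ce[i]-c)))
  ys,xs=np.nonzero(l==i);v=np.linalg.svd(np.c_[xs,ys]-ce[i],full_matrices=False)[2][0];u=q[1]-q[0]
  print(nm,'slope obs',v[0]/v[1],'pred',u[0]/u[1],'centre diff',ce[i]-c,st[i])
"
```

```text
mark slope obs -0.023850157779122735 pred -0.006574497689455298 centre diff [-1.00211234  0.64894711] [334 169   5  16  71]
wing slope obs 0.0 pred 0.0011619930246634658 centre diff [-0.39364339  0.26883036] [317 126   3  30  90]
```

The wing line is within about 0.02 rad of the mark, the lock is against its stop, and the arm is clear.

```bash
python3 -c "
from plant import *
print(close_job())"
```

```text
the job is handed in; nothing more can be done
None
```

The knob is on its index line to within about 0.02–0.04 rad by the wrist camera, the fork lock is pushed against its stop over it, and the job is handed in; I did not check the lens or jaws in a final picture.

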